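Dispense bearing balls from a gravity feeder into a cup

TASK

Take the aluminium cup by its black handle and stand it on the bench under the feeder's spout, between the fence rails, with its handle pointing out towards you. Once the cup stands there, slide the shutter fully open by its red knob so that all six steel balls drop into the cup, then slide the shutter fully shut again. Leave the cup standing under the spout with the balls in it, and do not tip the cup or disturb the other things on the bench.

Things in the scene. Friction and masses are not known exactly. Their poses are not given: they have to be found in the camera images.
- feeder: Blue gravity feeder fixed to the bench. Origin: on the bench straight below the middle of the spout; x points back to the hopper, y left, z up. Hopper trough behind the spout: x 21 to 127 mm, 42 mm wide, top at 132 mm, black floor sloping down to the front. Base plate on the bench: 8 mm high, front edge at x = 44 mm, 120 mm wide.
- drop_spot (a point): Point on the bench below the spout where the centre of the cup's underside belongs; axes as feeder. Fence beside it: two rails 12 mm high, inner faces at y = -46 and +46 mm, from x = -23 mm back to the base plate, which stops the cup; flared tips reach forward to x = -50 mm, y = +-67 mm. The mouth opens towards -x.
- spout (a point): Middle of the open lower end of the spout, 70 mm above the bench. The spout is an upright drop tube 42 mm wide (feeder y) that spans feeder x = -22 to +13 mm, with a clear window in front and its top at 130 mm; the cup can only come under it from the front (-x).
- cup: Aluminium cup, outer diameter 76 mm at the rim, 70 mm at the foot, 55 mm high, 3 mm wall, about 0.13 kg. Origin: centre of its underside; z up. A straight black handle, 12 mm thick (y), 31 to 49 mm above the bench, runs along its -x axis to x = -123 mm; at its end (x = -113 to -123 mm) a foot 12 mm wide reaches the bench, so the cup stands level.
- cup_handle (a point): The place to pinch the handle across its 12 mm thickness (fingers closing along the cup's y axis): 95 mm from the cup's centre along its -x axis, 40 mm above its underside, at mid-height of the handle; axes as cup.
- shutter (a joint): Sliding steel shutter in front of the hopper's outlet, in m: 0 = fully shut, 0.048 = fully open (end stop). It opens along the feeder's +y axis and stays where it is left; friction about 1.5 N. Once it is open the balls roll out by themselves and drop through the spout within about a second.
- knob (a point): Middle of the shutter's red knob, an upright block 24 mm (feeder x) by 16 mm (feeder y), 36 mm high; this point is 162 mm above the bench at mid-height, 16.5 mm behind the feeder's origin. It stands above the hopper, free on all sides, and moves with the shutter. Axes as feeder.
- ball0_center (a point): One of six bright steel balls, 16 mm in diameter, 17 g; this point is its centre. They start lying in the hopper against the shut shutter.
- ball1_center (a point): One of six bright steel balls, 16 mm in diameter, 17 g; this point is its centre. They start lying in the hopper against the shut shutter.
- ball2_center (a point): One of six bright steel balls, 16 mm in diameter, 17 g; this point is its centre. They start lying in the hopper against the shut shutter.
- ball3_center (a point): One of six bright steel balls, 16 mm in diameter, 17 g; this point is its centre. They start lying in the hopper against the shut shutter.
- ball4_center (a point): One of six bright steel balls, 16 mm in diameter, 17 g; this point is its centre. They start lying in the hopper against the shut shutter.
- ball5_center (a point): One of six bright steel balls, 16 mm in diameter, 17 g; this point is its centre. They start lying in the hopper against the shut shutter.
- red_case: Red flat case, 63 x 130 x 22 mm, lying loose on the bench; leave alone. Origin: centre of its underside.
- ratchet_driver: Blue and black ratchet screwdriver, 34 x 135 x 34 mm, lying loose on the bench; leave alone. Origin: centre of its underside.
- parts_carton: Small brown carton, 66 x 49 x 31 mm, loose on the bench; leave alone. Origin: centre of its underside.

How it is judged (in metres and radians):
On the way, in this order (a step that is already met when the one before it is completed fails the run):
1. the cup stands upright on the bench under the spout while the shutter is still shut (x of cup_handle in the frame of feeder below -0.065 m and horizontal distance between cup and drop_spot below 0.014 m and height (world z) of cup below 0.006 m and angle between cup's own z axis and vertical below 0.1 rad and value of joint shutter below 0.005 m), for 0.2 s.
2. the shutter is slid open with the cup standing under the spout (x of cup_handle in the frame of feeder below -0.065 m and horizontal distance between cup and drop_spot below 0.014 m and height (world z) of cup below 0.006 m and angle between cup's own z axis and vertical below 0.1 rad and value of joint shutter above 0.036 m), for 0.2 s.
At the end, for the whole second after the job is handed in: All six balls lie in the cup (centres within 36 mm of its axis, below the rim), the shutter is shut (under 5 mm open), and the cup stands still and upright on the bench, centred within 14 mm of the drop spot, its handle pointing out at the front (grip point over 65 mm in front of the spot) (all of step 1 and horizontal distance between each of ball0_center, ball1_center, ball2_center, ball3_center, ball4_center, ball5_center and cup below 0.036 m and z of each of ball0_center, ball1_center, ball2_center, ball3_center, ball4_center, ball5_center in the frame of cup below 0.055 m and linear speed of cup below 0.02 m/s); the robot touches nothing.
It fails at once if the cup is tipped by more than 0.5 rad (angle between cup's own z axis and vertical above 0.5 rad).
It fails at once if a bystander (red case, ratchet screwdriver, carton) is moved by more than 30 mm (distance of any of red_case, ratchet_driver, parts_carton from where it was at the start of the episode above 0.03 m).
It also fails if it takes over 58 s, if anything falls off the work surface, if the arm or the gripper's body presses on something with over 40 N, if the wrist force passes 120 N, or if a joint passes its speed limit or range.

ROBOT

A 6-joint arm with a two-finger parallel gripper is mounted at the origin on a cart in front of the work surface, level with it; the furniture and walls round the work are solid. World frame = base frame: x ahead of the robot, y to its left, z up, the work surface at z = 0. Lengths are in mm, angles in degrees, forces in N, time in s.
With the tool pointing down it reaches from about 250 to 775 mm from the base axis. Payload 8.9 kg.
Tool frame: the origin (TCP) lies on the mounting face of the last link; the fingertips stand 173 mm ahead of it and the grasp point (between the pads) lies 155 mm ahead of it (robot.tip_reach is the z of the fingertips in the tool frame, in mm); z points along the fingers, y is the line along which they close (so a half turn about z gives the same grasp; the last joint's range is limited). The gripper opens to 85 mm and grips with 20 to 120 N. Pads are 22 mm wide; open, the fingers measure 114 mm over their backs; the gripper's body (76 mm by 85 mm) begins 54 mm behind the grasp point. The pads swing forward as they close: fully open they stand 13 mm farther back than shut.
Start: joints at [-74.96, 16.656, -8.789, 64.555, 0, 82.019], TCP at [205.316, -483.187, 404.705] pointing down, gripper open.
Joint ranges: [-144.48, 144.48], [-52.06, 99.96], [-74.48, 78.29], [-112.23, 115.85], [-86.99, 84.42], [-180, 180]. Speed limits (degrees/s): [127.2, 127.2, 159.86, 180, 180, 180].

INTERFACE

Orientations are given as a 3x3 rotation matrix whose columns are the frame's x, y, z axes.
In Python, from bench import robot, hand, kin, get_state, snapshot, finish_job, boxes_of, landmark_of gives the robot as it stands. Calls block until the motion is done:
- robot.move_pose(position, orientation): joint-space move of the TCP to a pose.
- robot.line_to(position, speed=150, frame=None): straight line of the TCP; frame=None keeps the orientation; speed is the mean speed in mm/s.
- robot.set_joints(angles): joint-space move.
- hand.release() and hand.grasp(): open the fingers fully, or close them until they stop; the grip force is fixed at half the most.
- robot.pause(seconds).
- kin.solve_ik(position, orientation): joint angles nearest the present ones, or None.
- get_state(): the state.
- snapshot(name): name is "scene" or "top" or "wrist"; returns a dict with "frame" (400x640x3 uint8, red, green, blue), "z_map" (400x640 float32, mm along the optical axis (not along the pixel's ray), 0 where there is no reading), "fx", "fy", "cx", "cy" (pixels), "rvec" (rotation vector, rad) and "tvec" (3), from world to camera coordinates, as OpenCV has them. Camera axes: x right, y down, z forward; pixel columns grow to the right and rows downward; lengths in mm; the calibration is good to about 2 mm. A picture is of the moment at which its call begins.
A pose or a line that the arm cannot do raises robot.IKError and nothing moves.
- finish_job(): hands the job in; it is judged then, once.
Trained networks look in a picture, given as the dict that the camera call returned (one of the last four; its "shot" number tells which), for a name from the list of things; names that differ only in an ending like _2 or _b are one class to them, and where a whole thing is asked for, a point or a joint stands for the part that bears it (a point fixed in the world has none). Each returns a list of dicts, best first, with "p" (0 to 1); they miss things now and then, are a little off and sometimes report something else, mostly with a low value. They report only what shows in the picture. A call takes as long as a camera call.
- boxes_of(label, picture): "location" ([column, row] in pixels, amid what is visible of it).
- landmark_of(label, picture): "location" ([column, row] in pixels: a listed point, or the origin of a listed thing).
The state is a dict: "t": time; "joint_pos": joint angles; "dq": joint speeds; "effort": joint torques, N m; "position": TCP position; "ee_rot": TCP orientation; "wrist_force": force on the tool from outside, world axes, zero at the start; "wrist_torque": the same for the moment, N m; "width": opening from 0.0 (shut) to 1.0 (fully open); "finger_force": force on a finger pad.
Only numpy, scipy, OpenCV 4.12 (cv2) and the standard library are available. Lean on these libraries where they do the work, as an engineer would, in place of code of your own. Each camera call takes 0.05 s, during which the arm holds its last target. There are 200 camera calls.

## Working session

There is one attempt and no reset: what is moved stays moved. The work goes in short steps, each a Python script; the robot and the scene stay as the last script left them, time stands still between calls to the robot, and variables do not carry over. Pictures are saved under pics/ and viewed, at most 14 in all, crops included, and the job is handed in when it is done.

```bash
mkdir -p pics; ls; cat > h.py <<'E'
import numpy as np, cv2
from bench import *
def cam(p):
    R=cv2.Rodrigues(np.array(p["rvec"],float))[0]; return R,np.array(p["tvec"],float).ravel()
def ray(p,uv):
    R,t=cam(p); d=R.T@np.array([(uv[0]-p["cx"])/p["fx"],(uv[1]-p["cy"])/p["fy"],1]); return -R.T@t,d
def at_z(p,uv,z):
    o,d=ray(p,uv); return o+d*(z-o[2])/d[2]
def cloud(p):
    v,u=np.mgrid[:400,:640]; Z=p["z_map"]; R,t=cam(p)
    P=np.stack([(u-p["cx"])/p["fx"]*Z,(v-p["cy"])/p["fy"]*Z,Z],-1)
    return (P-t)@R
def save(p,n): cv2.imwrite("pics/"+n,cv2.cvtColor(p["frame"],cv2.COLOR_RGB2BGR))
Z={"feeder":0,"drop_spot":0,"spout":70,"cup":0,"cup_handle":40,"knob":162,"red_case":0,"ratchet_driver":0,"parts_carton":0}
def look(n):
    p=snapshot(n)
    for k,z in Z.items():
        for r in landmark_of(k,p)[:1]: print(n,k,np.round(r["location"]),round(r["p"],2),np.round(at_z(p,r["location"],z)))
    return p
E
python3 - <<'E'
from h import *
for n in("top","scene"):
    save(look(n),n+"1.png")
print(get_state()["t"])
E
```

```text
pics
top feeder [410. 196.] 0.95 [ 577. -306.    0.]
top drop_spot [412. 193.] 0.56 [ 585. -311.    0.]
top spout [418. 190.] 0.95 [ 585. -313.   70.]
top cup [408. 195.] 0.69 [ 580. -299.    0.]
top cup_handle [353. 216.] 0.86 [ 499. -110.   40.]
top knob [424. 183.] 0.66 [ 593. -303.  162.]
top red_case [226. 206.] 0.71 [526. 317.   0.]
top ratchet_driver [289. 255.] 0.93 [368.  99.   0.]
top parts_carton [298. 162.] 0.7 [682.  77.   0.]
scene feeder [366. 164.] 0.94 [ 587. -317.    0.]
scene drop_spot [366. 163.] 0.56 [ 588. -318.    0.]
scene spout [363. 149.] 0.95 [ 597. -302.   70.]
scene cup [337. 198.] 0.71 [ 581. -121.   -0.]
scene cup_handle [361. 203.] 0.73 [ 491. -109.   40.]
scene knob [365. 126.] 0.58 [ 597. -301.  162.]
scene red_case [257. 314.] 0.62 [528. 323.   0.]
scene ratchet_driver [360. 282.] 0.9 [366. 105.   0.]
scene parts_carton [269. 226.] 0.94 [684.  90.   0.]
1.0
```

View pics/top1.png

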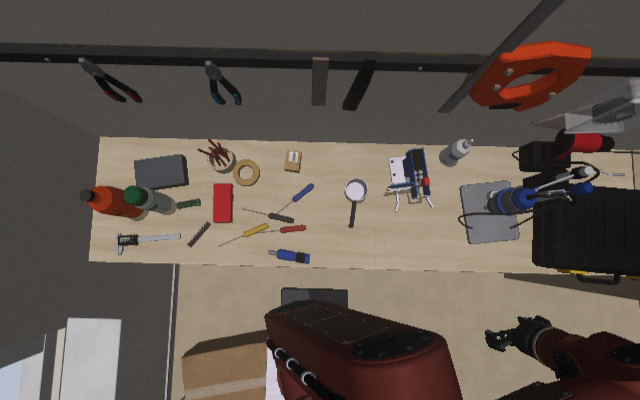

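View pics/scene1.png

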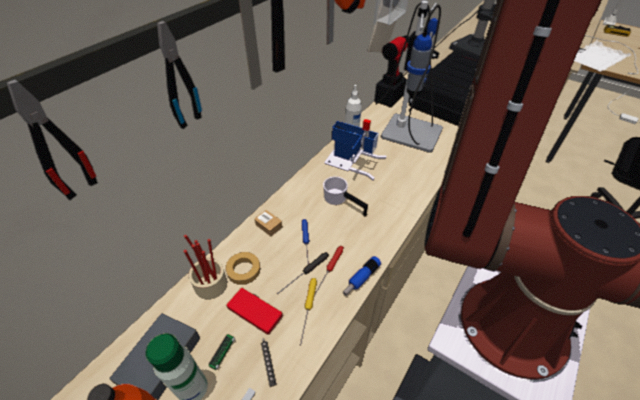

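The top picture shows the cup at (355,190) with its handle running down to (352,225). The feeder is at about (412,180), its white fence rails opening downward (towards the robot) and its red knob at (426,182). The scene view agrees. Next I look from nearer with the wrist camera.

```bash
python3 - <<'E'
from h import *
print(np.round(get_state()["ee_rot"],2))
R=np.array([[1,0,0],[0,-1,0],[0,0,-1.]])
for R_ in (R,R@np.diag([-1,-1,1])): print(kin.solve_ik([450,-220,430],R_))
robot.move_pose([450,-220,430],R)
p=look("wrist"); save(p,"w1.png"); 
C,t=cam(p); print(np.round(-C.T@t),np.round(C[2],2),p["fx"])
np.savez("w1.npz",**p)
print(get_state()["t"],get_state()["joint_pos"])
E
```

```text
[[ 0.92  0.39  0.  ]
 [ 0.39 -0.92 -0.  ]
 [ 0.    0.   -1.  ]]
[-34.42194555  13.26699292  -9.51141668  67.2215904    0.
 145.57805445]
[-34.42194555  13.26699292  -9.51141668  67.2215904    0.
 -34.42194555]
wrist feeder [384.  74.] 0.62 [ 576. -309.    0.]
wrist spout [396.  60.] 0.86 [ 579. -306.   70.]
wrist cup [235.  67.] 0.76 [ 584. -122.    0.]
wrist cup_handle [222. 143.] 0.83 [ 493. -109.   40.]
wrist knob [436.   8.] 0.89 [ 595. -308.  162.]
wrist red_case [ 98. 228.] 0.35 [369.  94.   0.]
wrist ratchet_driver [ 98. 228.] 0.95 [369.  94.   0.]
wrist parts_carton [415.  21.] 0.4 [ 635. -343.    0.]
[ 516. -221.  399.] [-0.27 -0.   -0.96] 291.16194959424257
2.85 [-3.44401857e+01  1.32673412e+01 -9.50997683e+00  6.72218818e+01
 -7.86213957e-04  1.45574368e+02]
```

View pics/w1.png

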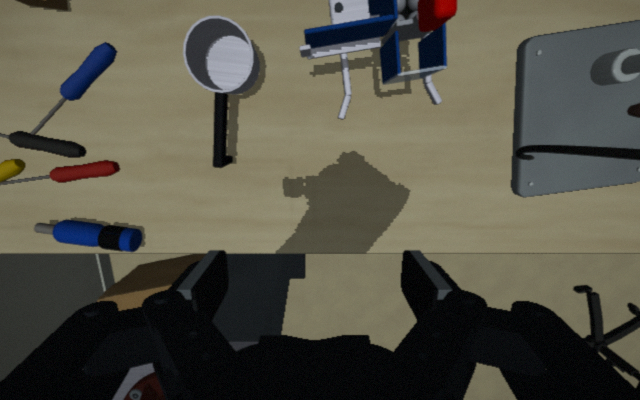

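The wrist view shows the cup at (220,55) with its handle down to (222,160). The feeder is at the upper edge: spout (415,60), rails (345,90) and (435,90), slightly yawed. I'll move forward to centre the feeder and fit its yaw.

```bash
python3 - <<'E'
from h import *
R=np.array([[1,0,0],[0,-1,0],[0,0,-1.]])
robot.move_pose([570,-240,430],R)
p=look("wrist"); save(p,"w2.png"); np.savez("w2.npz",**p)
for k in ["ball%d_center"%i for i in range(2)]: print([ (np.round(r["location"]),round(r["p"],2)) for r in landmark_of(k,p)])
P=cloud(p); f=p["frame"].astype(int)
# height map ortho
m=(P[...,0]>480)&(P[...,0]<740)&(P[...,1]>-420)&(P[...,1]<-60)&(P[...,2]>-20)&(P[...,2]<200)&(p["z_map"]>0)
I=np.zeros((520,720,3),np.uint8); H=np.zeros((520,720,3),np.uint8)
q=P[m]; c=f[m]; r=((740-q[:,0])*2).astype(int); k=((-60-q[:,1])*2).astype(int)
o=np.argsort(q[:,2])
for dr in range(3):
  for dk in range(3):
    rr=np.clip(r[o]+dr,0,519);kk=np.clip(k[o]+dk,0,719); I[rr,kk]=c[o][:,::-1]
I[::100]=(0,255,255); I[:,::100]=(0,255,255)
cv2.imwrite("pics/o2.png",I)
s=(c[:,0]>150)&(c[:,1]<60)&(q[:,2]>60); print("red",s.sum(),q[s].min(0),q[s].max(0),np.median(q[s],0))
s=(q[:,2]>6)&(q[:,2]<18)&(c.min(1)>120)&(q[:,1]<-180); print("white low",s.sum()); 
print(get_state()["t"])
E
```

```text
wrist feeder [365. 168.] 0.98 [ 577. -309.    0.]
wrist drop_spot [372. 174.] 0.21 [ 568. -319.    0.]
wrist spout [374. 176.] 0.63 [ 578. -308.   70.]
wrist cup [227. 160.] 0.67 [ 587. -121.    0.]
wrist cup_handle [212. 238.] 0.89 [ 490. -105.   40.]
wrist knob [396. 178.] 0.92 [ 592. -307.  162.]
wrist red_case [369. 139.] 0.3 [ 616. -313.    0.]
wrist ratchet_driver [101. 300.] 0.62 [369.  93.   0.]
wrist parts_carton [52. 86.] 0.73 [681.  95.   0.]
[(array([388., 151.]), 0.44)]
[(array([366., 156.]), 0.68)]
red 272 [ 587.56736833 -312.6680856   177.92123956] [ 604.75673934 -301.14825583  182.11597727] [ 596.97539903 -307.05692888  180.03007703]
white low 2642
4.0083
```

View pics/w2.png

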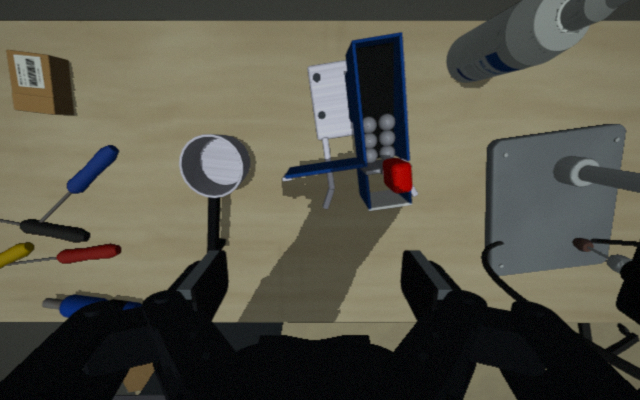

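View pics/o2.png

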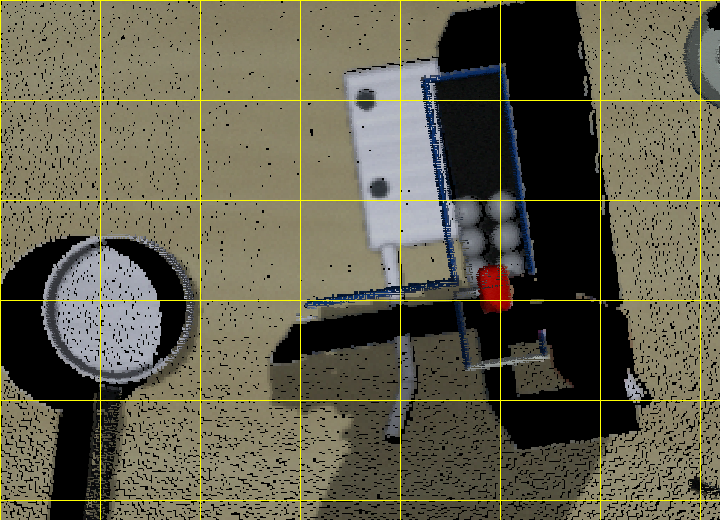

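Orthomap: hopper walls run from (428,78) to (455,290), so the feeder yaw is about 7.5° and its origin about (580,-310). The red knob is at (495,288), that is (597,-307). The cup rim is centred at (120,310), that is (585,-120), with its x axis at about -8°. Now the grasp.

```bash
cat >> h.py <<'E'
def Rz(d):
    c,s=np.cos(np.radians(d)),np.sin(np.radians(d)); return np.array([[c,s,0],[s,-c,0],[0,0,-1.]])
O=np.array([580.,-310.]); FY=7.5
def F(x,y,z,o=O):  # feeder xy + grasp-point height -> TCP
    a=Rz(FY); return [*(o+x*a[:2,0]-y*a[:2,1]), z+155]
E
python3 - <<'E'
from h import *
g=np.array([585,-120.])-95*Rz(-8)[:2,0]; print(g)
robot.move_pose([*g,290],Rz(-8))
robot.line_to([*g,195],speed=120)
hand.grasp(); s=get_state(); print(s["width"],s["finger_force"],np.round(s["wrist_force"],1))
robot.line_to([*g,230],speed=60)
robot.line_to([g[0]-95,g[1]+10,230],speed=120)
robot.pause(.2)
p=look("wrist"); save(p,"w3.png"); s=get_state(); print(s["t"],s["width"],np.round(s["position"]),np.round(s["wrist_force"],1))
E
```

```text
[ 490.92453347 -106.77855541]
0.12920540061691238 58.9600270986557 [-0.3  1.1  5.7]
wrist cup [314.  64.] 0.78 [ 497. -112.    0.]
wrist cup_handle [313. 266.] 0.58 [380. -95.  40.]
wrist ratchet_driver [ 73. 285.] 0.73 [369.  94.   0.]
wrist parts_carton [316. 266.] 0.52 [359. -94.   0.]
8.85 0.13023136510056998 [396. -97. 230.] [-0.1 -0.2 -1.3]
```

View pics/w3.png

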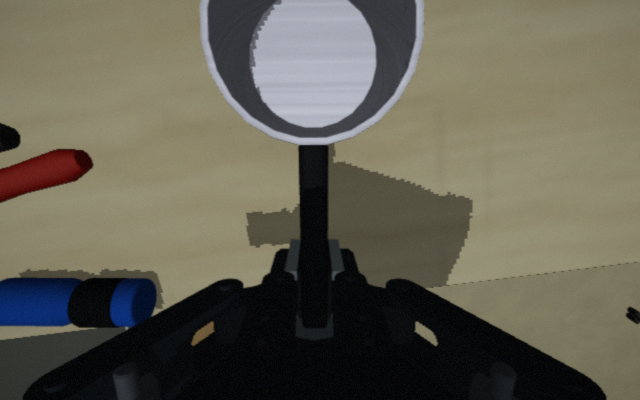

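The handle is pinched squarely: cup rim centred at column 312, handle straight between the pads, lift held. On to the fence mouth.

```bash
python3 - <<'E'
from h import *
robot.line_to(F(-225,0,75),speed=150,frame=Rz(FY))
robot.line_to(F(-215,0,42),speed=100)
robot.pause(.1)
p=look("wrist"); save(p,"w4.png"); s=get_state(); print(s["t"],np.round(s["position"],1),np.round(s["wrist_force"],1))
E
```

```text
wrist drop_spot [314. 265.] 0.15 [ 347. -341.    0.]
wrist cup [313.  63.] 0.77 [ 462. -325.    0.]
wrist cup_handle [316. 269.] 0.74 [ 366. -339.   40.]
11.7333 [ 366.8 -338.1  197. ] [ 0.2  0.3 -1.3]
```

View pics/w4.png

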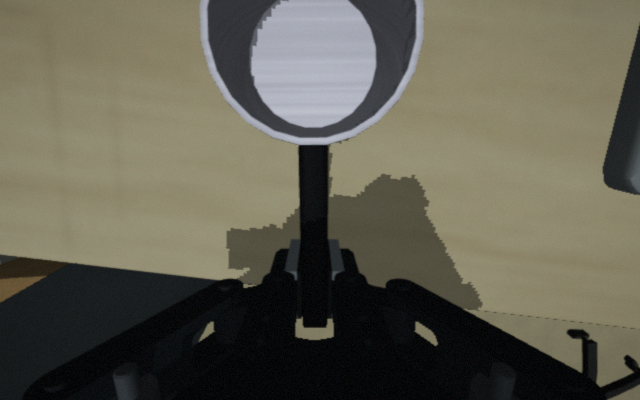

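The cup is held level in front of the mouth, with no contact. Sliding in with force checks.

```bash
python3 - <<'E'
from h import *
for x in (-150,-125,-110,-100,-95):
    robot.line_to(F(x,0,42),speed=60); f=get_state()["wrist_force"]; print(x,np.round(f,1))
    if np.hypot(f[0],f[1])>8: break
p=snapshot("wrist"); save(p,"w5.png"); np.savez("w5.npz",**p)
for k in("spout","feeder","cup","drop_spot"):
    for r in landmark_of(k,p)[:1]: print(k,r,at_z(p,r["location"],Z[k]))
for n in("top","scene"):
    q=look(n); save(q,n+"5.png")
s=get_state(); print(s["t"],np.round(s["position"],1))
t=cv2.resize(cv2.imread("pics/scene5.png")[100:240,290:470],None,fx=3,fy=3); cv2.imwrite("pics/c5.png",np.vstack([cv2.resize(t,(540,420)),]))
E
```

```text
-150 [-0.5 -0.1 -0.8]
-125 [-0.8  0.1 -1.7]
-110 [-0.8 -0.7 -1.4]
-100 [-0.2 -0.2 -1.6]
-95 [ 0.1 -0.3 -1.6]
feeder {'location': [311.6, 66.8], 'p': 0.67} [ 579.9450568  -308.67447824    0.        ]
top feeder [411. 194.] 0.88 [ 585. -309.    0.]
top drop_spot [410. 195.] 0.94 [ 578. -306.    0.]
top spout [418. 192.] 0.65 [ 580. -313.   70.]
top cup [410. 193.] 0.62 [ 587. -304.    0.]
top cup_handle [420. 223.] 0.72 [ 484. -326.   40.]
top knob [425. 181.] 0.53 [ 599. -306.  162.]
top red_case [222. 202.] 0.86 [539. 330.   0.]
top ratchet_driver [288. 254.] 0.84 [371. 101.   0.]
top parts_carton [295. 158.] 0.84 [696.  88.   0.]
scene feeder [367. 166.] 0.81 [ 578. -310.    0.]
scene drop_spot [367. 165.] 0.92 [ 579. -311.    0.]
scene spout [365. 152.] 0.93 [ 583. -295.   70.]
scene cup [368. 166.] 0.9 [ 574. -310.   -0.]
scene cup_handle [394. 161.] 0.83 [ 494. -339.   40.]
scene knob [364. 124.] 0.69 [ 604. -307.  162.]
scene red_case [258. 313.] 0.72 [531. 320.   0.]
scene ratchet_driver [358. 277.] 0.57 [378.  95.   0.]
scene parts_carton [271. 230.] 0.73 [669.  99.   0.]
15.75 [ 485.8 -322.4  197. ]
```

View pics/w5.png

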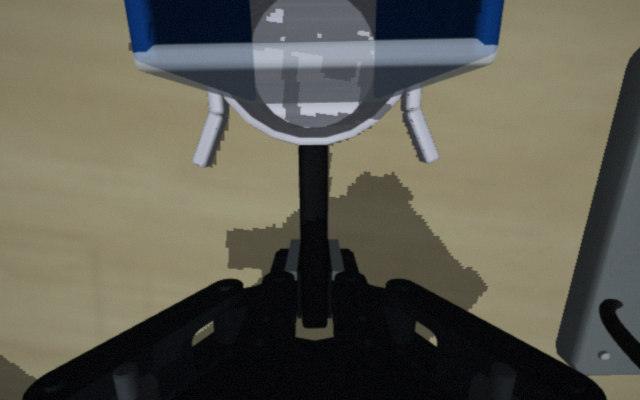

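The cup sits symmetrically: rails at columns 215 and 413, cup at 312, and it is under the spout. I lower it 2 mm, release, retreat upward, and check the depth before going to the knob.

```bash
python3 - <<'E'
from h import *
p5=dict(np.load("w5.npz"))
a=Rz(FY)
for uv in((202,165),(430,160)):
    w=at_z(p5,uv,12)[:2]-O; print("tip feeder",np.round([w@a[:2,0],-w@a[:2,1]],1))
robot.line_to(F(-95,0,40),speed=20); print(np.round(get_state()["wrist_force"],1))
hand.release(); robot.pause(.2)
robot.line_to(F(-95,0,150),speed=120)
robot.line_to(F(-110,0,290),speed=200)
p=look("wrist"); save(p,"w6.png")
P=cloud(p); c=p["frame"].astype(int); w=P[...,:2]-O; fx=w@a[:2,0]; fy=-(w@a[:2,1]); z=P[...,2]
ok=p["z_map"]>0
s=ok&(c[...,0]>130)&(c[...,1]<70)&(z>140)&(abs(fx)<60)&(abs(fy)<60); print("knob",s.sum(),[np.round(np.percentile(v[s],[2,50,98]),1) for v in(fx,fy,z)])
s=ok&(fx<35)&(fx>-30)&(fy>25)&(fy<110)&(z>100); print("guide",s.sum(),[np.round(np.percentile(v[s],[2,50,98]),1) for v in(fx,fy,z)])
# cup rim
s=ok&(z>50)&(z<58)&(fx<-15)&(fx>-50)&(abs(fy)<45)&(c.max(2)-c.min(2)<40); print("rim",s.sum(),fx[s].min(),fy[s].min(),fy[s].max())
print(get_state()["t"])
E
```

```text
tip feeder [-49.7  59.4]
tip feeder [-47.  -61.2]
[0.2 0.8 3. ]
wrist feeder [313.  88.] 0.97 [ 580. -308.    0.]
wrist cup [314.  85.] 0.93 [ 584. -309.    0.]
wrist cup_handle [316. 161.] 0.87 [ 490. -324.   40.]
wrist knob [315.  41.] 0.72 [ 597. -308.  162.]
wrist red_case [315.  85.] 0.64 [ 584. -310.    0.]
wrist ratchet_driver [ 21. 202.] 0.73 [368.  98.   0.]
knob 499 [array([ 7.1, 16.2, 25.8]), array([-5.1,  0.7,  6.4]), array([178.4, 179.9, 181.5])]
guide 1075 [array([13.7, 19.8, 23.3]), array([26.3, 62.1, 96.8]), array([101.5, 125.1, 133.1])]
rim 195 -48.83763601679559 -32.835676665311894 33.26720137708902
19.325
```

View pics/w6.png

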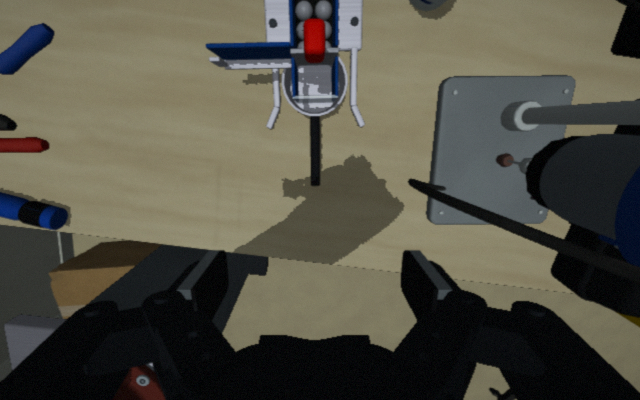

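The cup stands under the spout with its handle straight out (315,185), and the knob is centred at feeder (16.3, 0.7) with its top at 180. The guide beside it reaches only z 133, so the fingers fit at grasp height 166.

```bash
python3 - <<'E'
from h import *
robot.line_to(F(16.4,.5,250),speed=150)
robot.line_to(F(16.4,.5,166),speed=100)
hand.grasp(); s=get_state(); print(s["width"],s["finger_force"],np.round(s["wrist_force"],1))
for y in (25,40,46,48.5):
    robot.line_to(F(16.4,y,166),speed=50); print(y,np.round(get_state()["wrist_force"],1))
robot.pause(1.5)
p=snapshot("top"); save(p,"t7.png"); cv2.imwrite("pics/t7c.png",cv2.resize(cv2.imread("pics/t7.png")[130:240,340:480],None,fx=4,fy=4,interpolation=2))
q=snapshot("scene"); save(q,"s7.png")
print(get_state()["t"],np.round(get_state()["wrist_force"],1))
E
```

```text
0.17730903981083926 58.53664755821228 [-0.8  0.5  2.7]
25 [-4.7  0.9  6.6]
40 [-5.6  0.8  7.5]
46 [-7.   0.   7.1]
48.5 [-6.  -1.8  7.7]
25.1917 [-7.1 -0.8  7.2]
```

View pics/t7c.png

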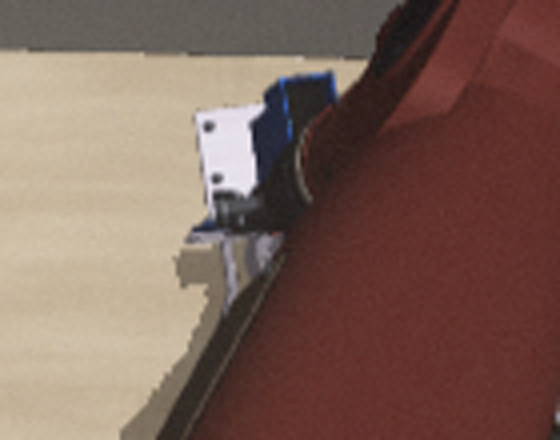

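The arm hides the hopper from the top camera. I use the wrist camera, still holding the knob.

```bash
python3 - <<'E'
from h import *
robot.line_to(F(16.4,49.5,166),speed=30); s=get_state(); print(s["width"],np.round(s["wrist_force"],1)); robot.pause(.5)
p=snapshot("wrist"); save(p,"w8.png")
for i in range(6): print([(np.round(r["location"]),round(r["p"],2)) for r in landmark_of("ball%d_center"%i,p)])
E
```

```text
0.17758292459078429 [-6.1 -6.4  5.8]
[(array([372., 210.]), 0.42)]
[(array([353., 198.]), 0.39)]
[(array([381., 219.]), 0.6)]
[(array([368., 229.]), 0.43)]
[(array([360., 204.]), 0.41)]
[]
```

View pics/w8.png

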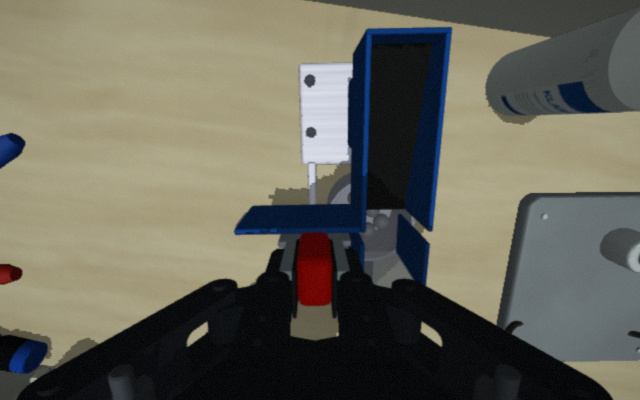

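The hopper is empty (dark floor around (405,120)), the balls show in the cup at about (378,215), and the end stop was felt. Shutting the shutter now.

```bash
python3 - <<'E'
from h import *
for y in (25,8,2,.3,-.7):
    robot.line_to(F(16.4,y,166),speed=50); f=get_state()["wrist_force"]; print(y,np.round(f,1))
    if f[1]>9: break
hand.release(); robot.pause(.2)
robot.line_to(F(16.4,0,250),speed=120)
robot.line_to(F(-90,0,300),speed=200)
p=look("wrist"); save(p,"w9.png"); cv2.imwrite("pics/w9c.png",cv2.resize(cv2.imread("pics/w9.png")[0:200,200:440],None,fx=3,fy=3,interpolation=2))
a=Rz(FY);P=cloud(p); c=p["frame"].astype(int); w=P[...,:2]-O; fx=w@a[:2,0]; fy=-(w@a[:2,1]); z=P[...,2]
s=(c[...,0]>130)&(c[...,1]<70)&(z>140)&(abs(fx)<60)&(abs(fy)<60); print("knob",[np.round(np.percentile(v[s],[2,50,98]),1) for v in(fx,fy,z)])
print(get_state()["t"])
E
```

```text
25 [-5.2 -1.8  6.3]
8 [-3.  -1.5  5.5]
2 [-2.7 -2.3  5. ]
0.3 [-2.5 -0.6  5. ]
-0.7 [-4.4  4.5  7.2]
wrist feeder [312. 105.] 0.88 [ 580. -307.    0.]
wrist drop_spot [311. 109.] 0.45 [ 575. -306.    0.]
wrist spout [314. 104.] 0.66 [ 578. -309.   70.]
wrist cup [316. 102.] 0.62 [ 585. -312.    0.]
wrist cup_handle [314. 180.] 0.94 [ 485. -323.   40.]
wrist knob [311.  77.] 0.94 [ 593. -305.  162.]
wrist red_case [315. 105.] 0.7 [ 580. -311.    0.]
wrist ratchet_driver [ 33. 212.] 0.74 [372.  94.   0.]
knob [array([ 6.9, 16.4, 26.2]), array([-5.2,  0.9,  7. ]), array([178.2, 179.9, 181.6])]
31.1667
```

View pics/w9c.png

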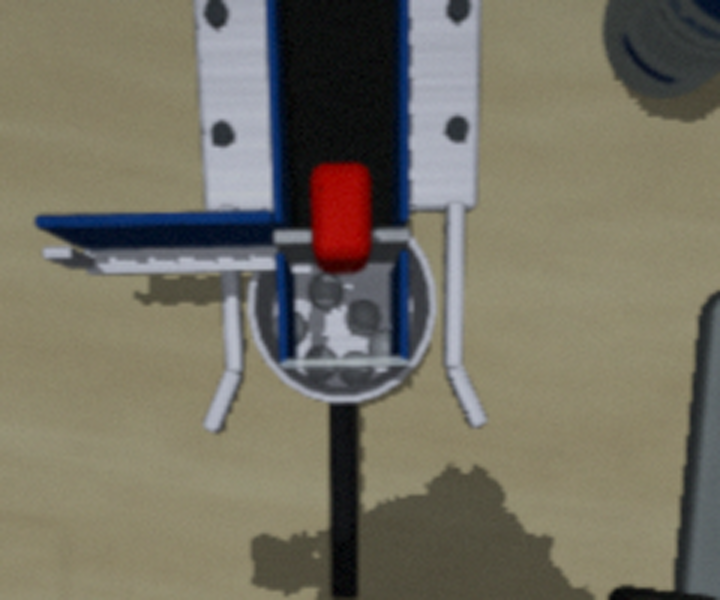

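The crop shows the knob back at its shut position (342,215), an empty hopper, and balls in the cup under the spout. The cup is centred between the rails with its handle straight out. Handing in.

```bash
python3 -c "
from h import *
robot.pause(.3); print(finish_job())"
```

```text
the job is handed in; nothing more can be done
None
```

I handed the job in at about 31.5 s: the cup stands under the spout with its handle pointing out, the hopper is empty with the balls in the cup (I did not count all six), and the shutter is shut again; no verdict came back.

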